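# Snap the carrying hook onto a freshly painted piece and stand it out to dry

## Robot

A 6-joint arm with a two-finger parallel gripper is mounted at the origin on the work surface. World frame = base frame: x ahead of the robot, y to its left, z up, the work surface at z = 0. Lengths are in m, angles in degrees, forces in N, time in s.
With the tool pointing down it reaches from about 0.375 to 0.9 m from the base axis. Payload 3.1 kg.
Tool frame: the origin (TCP) lies on the centre line of the jaws, within the pads' length; the fingertips stand 8 mm ahead of it and the grasp point (between the pads) lies 11 mm behind it; y points along the fingers, x is the direction in which the jaws open and shut, and the axes are right-handed (so a half turn about y gives the same grasp; the last joint's range is limited). The gripper opens to 87 mm and grips with 3 to 60 N. Pads are 19 mm wide; open, the fingers measure 117 mm over their backs; the gripper's body (75 mm by 190 mm) begins 51 mm behind the grasp point.
Start: joints at [57.324, 30.224, 82.088, -0, 67.689, -10.227], TCP at [0.239, 0.578, 0.231] pointing down, gripper open.
Joint ranges: [-176.69, 176.69], [-43.24, 126.21], [12.49, 139.97], [-82, 262], [0, 151.66], [-163.58, 163.58]. Speed limits (degrees/s): [159.86, 159.86, 180, 180, 180, 180].

## Interface

Orientations are given as a 3x3 rotation matrix whose columns are the frame's x, y, z axes.
In Python, from rig import read_state, imaging, job, spotter gives the robot as it stands.
- The arm moves only by the tool apply_moves, never from a script. Its argument "steps" is a list of rows, each an object of numbers: "x", "y", "z": the shift along the world's x, y, z in mm; "spin": the turn about the world's z in rad. In form: [{"x": .., "y": .., "z": .., "spin": ..}, ...]. A call has 1 to 12 rows; each row shifts and turns the pose as measured when the row begins; what a row does not reach is not made up. A row lasts 1/10 s, in which the tool goes at most 50 mm and 8.59 degrees, less where a joint would pass 70% of its speed; a pose out of reach is approached as far as the arm can. A call is refused whole if a number of a shift passes 50 or a number of a turn 0.15, either way. A call with a gripper value outside its range is refused whole. "grip" is the finger opening in mm, from 0 to 87, set as the call begins (left out, the last holds). The fingers move at their own pace and stop on an object; the grip force is fixed at half the most. Time passes only in rows, so rows that do not move let the fingers close. It gives the time, the measured TCP pose, the force and the opening at its end, in the units of the state.
- read_state(): the state, without advancing time (a new reading comes with each control period).
- imaging.capture(name): name is "scene" or "top" or "wrist"; returns the picture (384x512x3 uint8, red, green, blue); there is no depth.
- imaging.camera_params(name): a dict with "fov_y" (degrees; the focal length in pixels is half the picture's height over the tangent of half this angle, whatever the lens; pixels are square), "cx", "cy" (the principal point, pixels), "R" (3x3) and "t" (3): a world point X has camera coordinates R X + t. Camera axes: x right, y down, z forward; pixel columns grow to the right and rows downward; lengths in m; the calibration is good to about 2 mm. A picture is of the moment at which its call begins: read the wrist's pose just before it. camera_params takes no time and is no camera call; for the wrist camera it gives the pose at the moment of the call.
- job.hand_in(): hands the job in, once; it reports no verdict.
Trained networks look in the newest picture that a camera, given by its name, has taken for a name from the list of things; names that differ only in an ending like _2 or _b are one class to them, and where a whole thing is asked for, a point or a joint stands for the part that bears it (a point fixed in the world has none). Each returns a list of dicts, best first, with "score" (0 to 1); they miss things now and then, are a little off and sometimes report something else, mostly with a low value. They report only what shows in the picture. A call takes as long as a camera call. They do not tell look-alikes from the thing itself.
- spotter.cut_out(name, camera): "mask" (384x512 bool, what is visible of it) and "rect" ([left, top, width, height] in pixels, round what is visible of it).
The state is a dict: "time_s": time; "joint_positions": joint angles; "qvel": joint speeds; "tau": joint torques, N m; "position": TCP position; "tcp_rot": TCP orientation; "force": force on the tool from outside, world axes, zero at the start; "moment": the same for the moment, N m; "opening": opening from 0.0 (shut) to 1.0 (fully open).
Only numpy, scipy, OpenCV 4.12 (cv2) and the standard library are available. Lean on these libraries where they do the work, as an engineer would, in place of code of your own. Each camera call takes 0.05 s, during which the arm holds its last target.

## Task

The green turned piece on the painting stand is still wet, so carry it by the wooden-handled snap hook and touch it with nothing but the hook: take the hook out of its rest and push its mouth gently down over the steel pin on top of the piece (the stand gives way under it at first) until the sprung latch has snapped shut under the pin. Then lift the piece by the hook, set it down gently and upright, wholly on the empty cork coaster of the drying board, and let go with the hook still latched on the pin. Leave the two pieces that are already drying where they are.

Things in the scene. Friction and masses are not known exactly. Their poses are not given: they have to be found in the camera images.
- hook_grip (a point): Centre of the snap hook's handle: a wooden block 54 mm (x) by 20 mm (y, pinch it this way) by 32 mm (z), on top of the steel hook. z up along the hook, x across its mouth, y along the pin it is made for. Below the handle come a 16 x 12 mm neck and, from 34 mm below this point down, the steel hook, 40 mm wide (x) and 14 mm thick (y).
- hook: The whole snap hook, loose, 0.2 kg with its handle and latch. Origin midway between its two leg tips, 84 mm under the handle's centre; same axes. The mouth opens straight down: 28 mm wide at the tips, it narrows over 10 mm of height to a throat 16 mm wide.
- seat (a point): Where the pin's centre lies in the hook when pushed fully home, hard against the crown: 54 mm below the handle's centre on the hook's centre line, same axes. The latch springs shut only once the pin's centre is within about 2 mm of this point's height. Then it has 11 mm of play down to the shut latch, on which it hangs when lifted, and 3 to 7 mm sideways (x).
- latch (a joint): The hook's latch, a 17 mm finger across the throat, hinged on the -x leg 9 mm above the leg tips. 0 = shut, up to 1.06 rad = swung up into the throat. The pin pushes it open as it goes in, against a spring (4 to 8 N at first, less as the pin goes by); it snaps back to 0 by itself once the pin is past.
- hook_rest: Fixed wooden rest in which the hook starts, standing mouth down; origin on the table under its middle. Base 90 (x) x 60 x 10 mm, the leg tips stand on it; two 70 mm long, 10 mm thick side cheeks rise to 26 mm above the table, 2.5 mm from the hook's faces. Lift the hook straight up by 40 mm to be clear.
- pin (a point): Centre of the level steel pin on top of the wet piece: 10 mm diameter, y along the pin, z up. It spans a 22 mm gap between two upright steel cheeks (22 mm wide in x, 6 mm thick, tops 8 mm above this point) on a 52 mm round flange whose top is 32.5 mm below this point. The hook goes down between the cheeks, either way round.
- tub: The wet piece, a green-painted turned wooden body 76 mm across at the bottom, 64 mm at the top and 75 mm high, with the steel pin and its cheeks on top; loose, about 0.35 kg (may differ by a fifth). Origin at the centre of its underside; the pin's centre is 113.5 mm above it. It starts on the ring of the painting stand.
- stand: Fixed painting stand, a 140 mm steel base disc; origin on the table at its centre. The piece stands on its height-adjustable ring (92 mm across, top 42 mm above the table), held by friction only. A push of 1 to 3 N makes the ring slide down until the piece's underside meets a rigid centre post hidden under it, 3 to 25 mm lower, different each time; only then will the pin push the latch open. The ring stays down.
- coaster: The empty cork coaster, a fixed round disc 110 mm across and 4 mm thick on the 18 mm thick drying board; origin at the centre of its underside, its top is 22 mm above the table. Two more like it, at 117 mm centres in the same row, carry drying pieces.
- dry1: One of two green pieces already drying on the board, standing on a coaster stuck to it; 76 mm across, 101 mm high in all with a wooden stub on top; loose; origin at the centre of its coaster's underside. Leave it alone.
- dry2: The same for the other drying piece.
Mind the look-alikes: they are no part of the job. What is shaped like the hook but yellow is not meant.

How it is judged:
By the outcome, as a careful person would: the job done as asked, in the order asked, and still so for the second after the job is handed in, with the robot touching nothing.
It also fails if it takes over 72 s, if anything falls off the work surface, if the arm or the gripper's body presses on something with over 40 N, if the wrist force passes 120 N, or if a joint passes its speed limit or range.

## Working session

There is one attempt and no reset: what is moved stays moved. The work goes in short steps, Python scripts to look and compute and a tool call to move; the robot and the scene stay as the last step left them, time stands still between calls to the robot, and variables do not carry over. Pictures are saved under pics/ and viewed, and the job is handed in when it is done.

Besides the shell and the picture viewer there is one more tool, called after "Request:" as a command line: name --argument value ..., lists and objects as JSON in quotes. apply_moves: Moves the arm, as the interface text tells. Its arguments: {"type":"object","properties":{"steps":{"type":"array"},"grip":{"type":"number"}},"required":["steps"]}

```bash
ls; mkdir -p pics; python3 - <<'E'
from rig import read_state, imaging, job, spotter
import cv2
s=read_state(); print(s)
for n in("scene","top","wrist"):
    im=imaging.capture(n); cv2.imwrite(f"pics/{n}0.png",cv2.resize(im[:,:,::-1],(800,600),interpolation=cv2.INTER_CUBIC)); cv2.imwrite(f"pics/{n}0raw.png",im[:,:,::-1])
    print(n,imaging.camera_params(n))
    for t in("hook","tub","coaster","dry1","stand","hook_rest"):
        try: print(t,[(round(float(r["score"]),2),[int(v) for v in r["rect"]]) for r in spotter.cut_out(t,n)])
        except Exception as e: print(t,e)
print(read_state()["time_s"])
E
```

```text
pics
{'time_s': 0.0, 'joint_positions': array([ 5.73247679e+01,  3.02785934e+01,  8.21552152e+01, -1.34516842e-03,
        6.76888996e+01, -1.02267728e+01]), 'qvel': array([-0.0355692 ,  0.03457775, -0.07379495,  0.02236896, -0.07462772,
        0.01626029]), 'tau': array([ 1.47246094e-03, -4.40042138e+01, -1.76592064e+01,  6.33905525e-02,
        5.80745330e-02, -1.77681654e-04]), 'position': array([0.23824477, 0.57704809, 0.22958211]), 'tcp_rot': array([[ 3.81842736e-01, -1.13794887e-03, -9.24226612e-01],
       [ 9.24224900e-01, -1.81445553e-03,  3.81844263e-01],
       [-2.11148734e-03, -9.99997706e-01,  3.58884019e-04]]), 'force': array([-0.11149072, -0.16686332, -0.32341822]), 'moment': array([ 0.02088991,  0.01971497, -0.02662325]), 'opening': 1.0037641355427964}
scene {'fov_y': 51.923383402571204, 'cx': 259.42517004614285, 'cy': 199.10352516633623, 'R': array([[ 0.68656504,  0.72698118, -0.01126084],
       [ 0.51254295, -0.49491734, -0.70168123],
       [-0.51568224,  0.47597814, -0.71240202]]), 't': array([-0.31560774, -0.21544538,  1.21751065])}
hook [(0.71, [227, 242, 19,
[... 474 characters left out ...]
 't': array([-0.06236541,  0.52242084,  1.26600924])}
hook [(0.78, [384, 168, 25, 22]), (0.56, [307, 161, 22, 15]), (0.48, [347, 166, 16, 20])]
tub [(0.88, [244, 177, 27, 29])]
coaster [(0.71, [124, 133, 42, 40])]
dry1 [(0.89, [130, 174, 44, 41]), (0.71, [131, 222, 43, 41])]
stand [(0.75, [229, 167, 56, 52])]
hook_rest [(0.85, [335, 161, 29, 37])]
wrist {'fov_y': 62.56108270695342, 'cx': 257.2769839542288, 'cy': 184.21352799807983, 'R': array([[ 0.3814838 ,  0.92437493, -0.00104352],
       [ 0.89047646, -0.36719073,  0.26874268],
       [ 0.24803583, -0.10345021, -0.96321144]]), 't': array([-0.62484085, -0.03280805,  0.39095953])}
hook []
tub []
coaster []
dry1 []
stand []
hook_rest []
1.05
```

View pics/scene0.png

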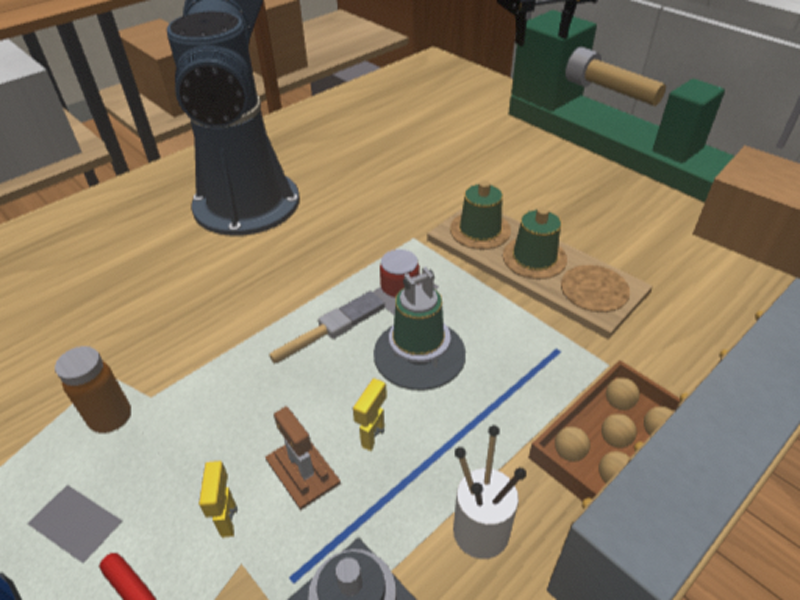

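View pics/top0.png

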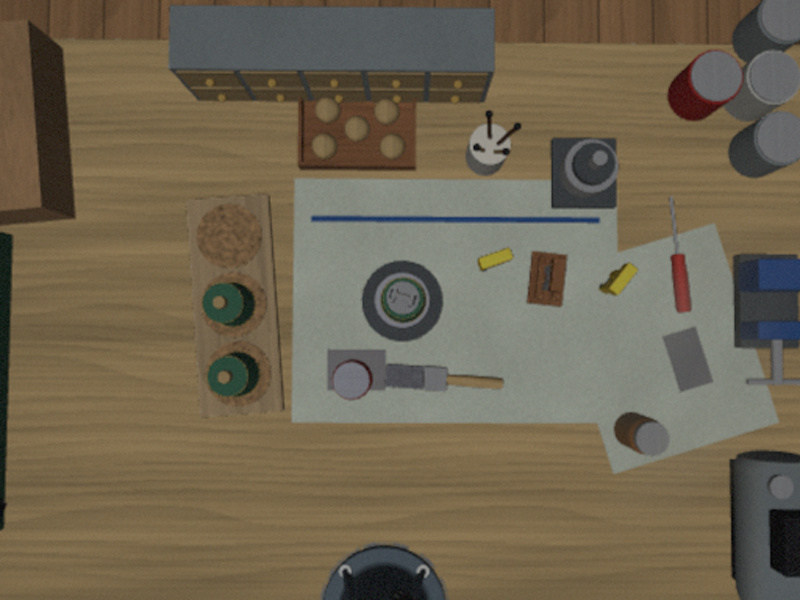

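View pics/wrist0.png

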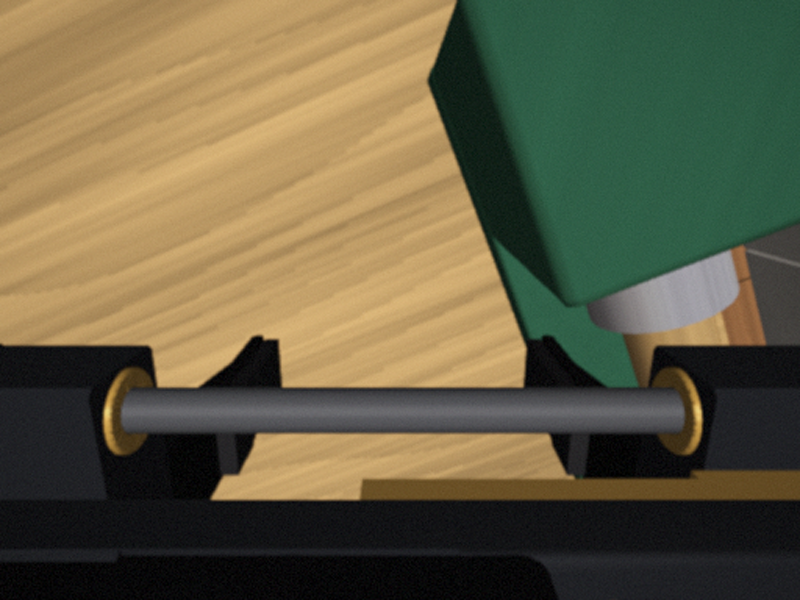

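The scene view (800x600) shows three hook shapes: yellow at (215,497), yellow at (370,413), and a brown wooden handle standing in the rest at (293,440). The brown one fits because it has a wooden handle and sits in the rest. I'll confirm it in an enlarged crop.

```bash
python3 - <<'E'
import cv2, numpy as np
a=cv2.imread("pics/scene0raw.png"); b=cv2.imread("pics/top0raw.png")
c1=cv2.resize(a[250:330,160:240],(400,400),interpolation=cv2.INTER_CUBIC)
c2=cv2.resize(a[160:240,235:315],(400,400),interpolation=cv2.INTER_CUBIC)
cv2.imwrite("pics/c1.png",np.hstack([c1,c2]))
c1=cv2.resize(b[155:205,325:375],(400,400),interpolation=cv2.INTER_CUBIC)
c2=cv2.resize(b[165:215,233:283],(400,400),interpolation=cv2.INTER_CUBIC)
cv2.imwrite("pics/c2.png",np.hstack([c1,c2]))
E
```

```text
(no output)
```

View pics/c1.png

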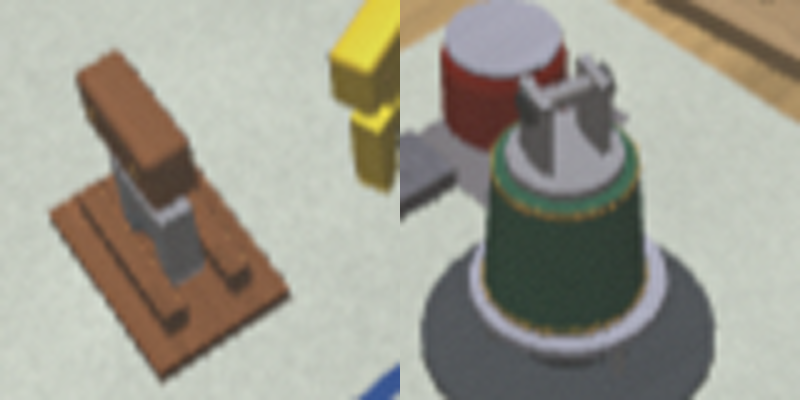

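View pics/c2.png

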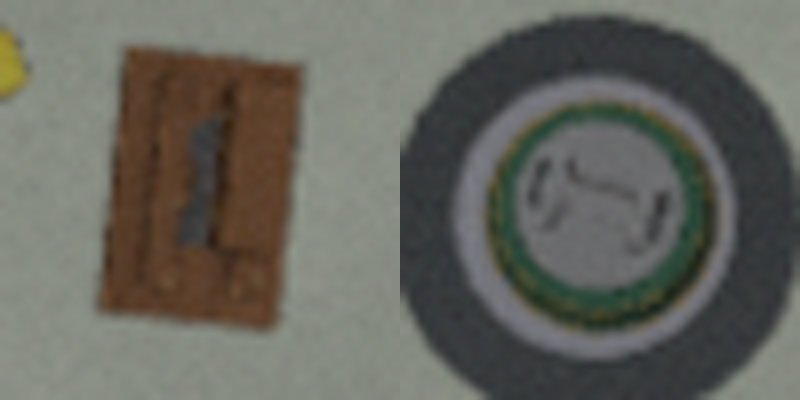

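```bash
cat > h.py <<'E'
import numpy as np, cv2
def K(p,h=384):
    f=h/2/np.tan(np.radians(p["fov_y"])/2); return f
def ray(p,u,v):
    f=K(p); d=np.array([(u-p["cx"])/f,(v-p["cy"])/f,1.]); R=np.array(p["R"]); t=np.array(p["t"])
    return -R.T@t, R.T@d
def atz(p,u,v,z):
    o,d=ray(p,u,v); return o+d*(z-o[2])/d[2]
def proj(p,X):
    c=np.array(p["R"])@np.array(X)+np.array(p["t"]); f=K(p); return np.array([f*c[0]/c[2]+p["cx"],f*c[1]/c[2]+p["cy"]])
def tri(obs):
    A=[];b=[]
    for p,u,v in obs:
        o,d=ray(p,u,v); d=d/np.linalg.norm(d); M=np.eye(3)-np.outer(d,d); A.append(M); b.append(M@o)
    A=np.vstack(A);b=np.hstack(b); x=np.linalg.lstsq(A,b,rcond=None)[0]; return x,np.linalg.norm(A@x-b)
E
python3 - <<'E'
from h import *
from rig import imaging
T=imaging.camera_params("top");S=imaging.camera_params("scene")
np.set_printoptions(precision=4,suppress=True)
c=np.array([(125,47),(302,65),(275,325),(100,312)])/8+np.array([325,155])
W=np.array([atz(T,u,v,.01) for u,v in c]); print("rest top",W,W.mean(0))
e=(W[0]-W[3]+W[1]-W[2]);print(np.degrees(np.arctan2(e[1],e[0])))
cs=np.array([(50,215),(160,378),(292,294)])/5+np.array([160,250])
Ws=np.array([atz(S,u,v,.01) for u,v in cs]);print("rest scene",Ws,(Ws[0]+Ws[2])/2, np.degrees(np.arctan2(*(Ws[1]-Ws[0])[1::-1])))
# handle top face corners scene z=.126 : back(115,50) left(78,72) right(190,150) front(148,172)
hs=np.array([(78,74),(115,52),(190,148),(148,174)])/5+np.array([160,250])
H=np.array([atz(S,u,v,.01+.084+.016) for u,v in hs]);print("handle",H,H.mean(0),np.degrees(np.arctan2(*(H[2]-H[1]+H[3]-H[0])[1::-1])))
# cheeks tops in top: z=.042+.1135+.008
q=np.array([(540,190),(658,215)]); q=(q-[400,0])/8+np.array([233,165])
P=np.array([atz(T,u,v,.1635) for u,v in q]);print("pin",P,P.mean(0),np.degrees(np.arctan2(*(P[1]-P[0])[1::-1])))
# flange circle center top
print("flange",atz(T,(602-400)/8+233,204/8+165,.123)); print("stand",atz(T,(600-400)/8+233,218/8+165,.0))
print("ring", atz(T,(596-400)/8+233,217/8+165,.042))
ps=np.array([(535,78),(597,62)]);ps=(ps-[400,0])/5+np.array([235,160])
print("pin scene",[atz(S,u,v,.1635) for u,v in ps])
print("coaster",atz(T,145,152.5,.022), atz(S,378.5,184,.022), atz(T,230/800*512,236/600*384,.022))
E
```

```text
rest top [[ 0.6024 -0.2543  0.01  ]
 [ 0.5966 -0.3138  0.01  ]
 [ 0.5093 -0.3043  0.01  ]
 [ 0.5133 -0.2456  0.01  ]] [ 0.5554 -0.2795  0.01  ]
-5.8849948940148336
rest scene [[ 0.5148 -0.3018  0.01  ]
 [ 0.603  -0.3118  0.01  ]
 [ 0.6104 -0.2531  0.01  ]] [ 0.5626 -0.2775  0.01  ] -6.453164752352376
handle [[ 0.535  -0.2825  0.11  ]
 [ 0.5364 -0.2668  0.11  ]
 [ 0.5894 -0.272   0.11  ]
 [ 0.5877 -0.2893  0.11  ]] [ 0.5621 -0.2777  0.11  ] -6.451506319346398
pin [[ 0.5186 -0.0165  0.1635]
 [ 0.5114 -0.0512  0.1635]] [ 0.515  -0.0339  0.1635] -101.70768988691653
flange [ 0.5164 -0.0345  0.123 ]
stand [ 0.5175 -0.0329  0.    ]
ring [ 0.516  -0.0319  0.042 ]
pin scene [array([ 0.5114, -0.0389,  0.1635]), array([ 0.5222, -0.0134,  0.1635])]
coaster [0.6205 0.2666 0.022 ] [0.6262 0.2595 0.022 ] [0.6244 0.2609 0.022 ]
```

```bash
python3 - <<'E'
from h import *
from rig import imaging, read_state
np.set_printoptions(precision=4,suppress=True)
p=imaging.camera_params("wrist");s=read_state();R=p["R"];c=-R.T@p["t"]
print(c-s["position"], s["tcp_rot"].T@(c-s["position"]), s["tcp_rot"].T@R.T)
# desired tool rot: x at 83.6deg, y down
def rot(a):
    a=np.radians(a);x=np.array([np.cos(a),np.sin(a),0]);y=np.array([0,0,-1.]);return np.c_[x,y,np.cross(x,y)]
r=rot(83.6);print(r)
T=s["tcp_rot"]
co=T.T@(c-s["position"]);Rc=T.T@R.T
for tgt in([.559,-.2785,.11],[.516,-.033,.16]):
    for z in(.2,.25,.3):
      tcp=np.array([tgt[0],tgt[1],z]); cc=tcp+r@co; d=(r@Rc).T@(np.array(tgt)-cc); f=K(p); print(tgt,z,f*d[0]/d[2]+p["cx"],f*d[1]/d[2]+p["cy"],d[2])
T=imaging.camera_params("top")
for u,v in((495,260),(618,279)): print(atz(T,u*.64,v*.64,.1))
E
```

```text
[-0.068   0.0284  0.1542] [ 0.0002 -0.1542  0.0737] [[ 1.      0.0007 -0.0009]
 [ 0.0011 -0.2687  0.9632]
 [ 0.0004 -0.9632 -0.2687]]
[[ 0.1115  0.     -0.9938]
 [ 0.9938  0.      0.1115]
 [ 0.     -1.      0.    ]]
[0.559, -0.2785, 0.11] 0.2 257.26065235708046 190.84414143016238 0.2549894020733491
[0.559, -0.2785, 0.11] 0.25 257.3192754993813 175.78312972294069 0.30315003904237947
[0.559, -0.2785, 0.11] 0.3 257.3618255299487 164.8514995958806 0.35131067601140975
[0.516, -0.033, 0.16] 0.2 257.17472810051817 212.91914770290768 0.20682876510431875
[0.516, -0.033, 0.16] 0.25 257.26065235708046 190.84414143016238 0.2549894020733491
[0.516, -0.033, 0.16] 0.3 257.31927549938126 175.7831297229407 0.30315003904237936
[ 0.5783 -0.1799  0.1   ]
[ 0.5489 -0.3766  0.1   ]
```

Request:
apply_moves --steps '[{"x": 5, "y": -10, "z": 20}, {"x": 18, "y": -25, "z": 20, "spin": 0.02}, {"x": 24, "y": -40, "z": 10, "spin": 0.02}, {"x": 24, "y": -40, "z": 0, "spin": 0.02}, {"x": 24, "y": -40, "z": 0, "spin": 0.02}, {"x": 24, "y": -40, "spin": 0.02}, {"x": 22, "y": -40, "spin": 0.02}, {"x": 22, "y": -45, "spin": 0.02}, {"x": 22, "y": -45, "spin": 0.02}, {"x": 22, "y": -45, "spin": 0.02}, {"x": 20, "y": -45}, {"x": 20, "y": -45}]' --grip 60

```text
invalid input at $.steps[0]: expected keys x, y, z, spin
```

Request:
apply_moves --steps '[{"x": 5, "y": -10, "z": 20, "spin": 0}, {"x": 18, "y": -25, "z": 20, "spin": 0.02}, {"x": 24, "y": -40, "z": 10, "spin": 0.02}, {"x": 24, "y": -40, "z": 0, "spin": 0.02}, {"x": 24, "y": -40, "z": 0, "spin": 0.02}, {"x": 24, "y": -40, "z": 0, "spin": 0.02}, {"x": 22, "y": -40, "z": 0, "spin": 0.02}, {"x": 22, "y": -45, "z": 0, "spin": 0.02}, {"x": 22, "y": -45, "z": 0, "spin": 0.02}, {"x": 22, "y": -45, "z": 0, "spin": 0.02}, {"x": 20, "y": -45, "z": 0, "spin": 0}, {"x": 20, "y": -45, "z": 0, "spin": 0}]' --grip 60

```text
time_s: 2.25
position: [0.4874, 0.1136, 0.2842]
tcp_rot: [[0.19, 0.01, -0.982], [0.982, 0.006, 0.19], [0.008, -1.0, -0.008]]
force: [1.3, 0.4, 0.5]
opening: 0.69
```

Request:
apply_moves --steps '[{"x": 8, "y": -45, "z": 0, "spin": 0}, {"x": 8, "y": -45, "z": 0, "spin": 0}, {"x": 8, "y": -35, "z": 0, "spin": 0}, {"x": 4, "y": -15, "z": 0, "spin": 0}, {"x": 0, "y": 0, "z": 0, "spin": 0}, {"x": 0, "y": 0, "z": 0, "spin": 0}]'

```text
time_s: 2.85
position: [0.5195, -0.0394, 0.2853]
tcp_rot: [[0.2, 0.016, -0.98], [0.98, 0.004, 0.2], [0.007, -1.0, -0.014]]
force: [0.3, 0.8, 0.3]
opening: 0.687
```

```bash
cat > shot.py <<'E'
import sys,json
from h import *
from rig import imaging, read_state
np.set_printoptions(precision=4,suppress=True)
def shot(tag,cam="wrist"):
    s=read_state(); p=imaging.camera_params(cam); im=imaging.capture(cam)
    cv2.imwrite(f"pics/{tag}_raw.png",im[:,:,::-1]); cv2.imwrite(f"pics/{tag}.png",cv2.resize(im[:,:,::-1],(800,600),interpolation=cv2.INTER_CUBIC))
    json.dump({k:np.array(v).tolist() for k,v in p.items()},open(f"pics/{tag}.json","w"))
    print(s["time_s"],s["position"],s["qvel"].round(2),s["force"].round(2),s["opening"]);return p,im,s
if __name__=="__main__":
    for a in sys.argv[2:]: shot(sys.argv[1]+a,a)
E
python3 shot.py b wrist
```

```text
2.85 [ 0.5195 -0.0394  0.2853] [-0.76  0.04 -0.18 -0.11 -0.2   0.  ] [0.32 0.76 0.32] 0.6867122224532729
```

View pics/bwrist.png

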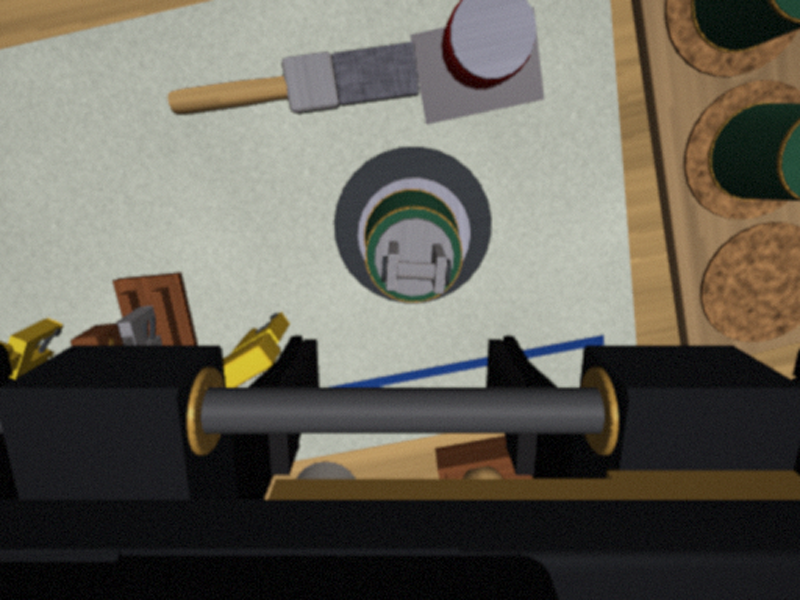

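```bash
python3 - <<'E'
import cv2
a=cv2.imread("pics/bwrist_raw.png")
cv2.imwrite("pics/b2.png",cv2.resize(a[85:200,205:325],(720,690)[:2],interpolation=cv2.INTER_CUBIC)[:600])
cv2.imwrite("pics/b2.png",cv2.resize(a[110:200,215:315],(800,720),interpolation=cv2.INTER_CUBIC)[80:680])
E
```

```text
(no output)
```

View pics/b2.png

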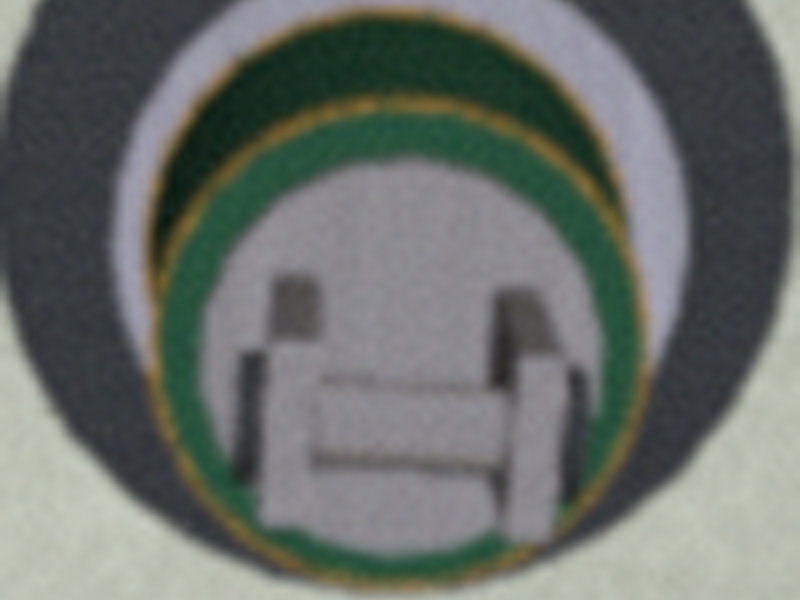

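```bash
cat > mb.py <<'E'
from h import *
import json
np.set_printoptions(precision=4,suppress=True)
p={k:np.array(v) for k,v in json.load(open("pics/bwrist.json")).items()}
w=lambda x,y,z: atz(p,215+x/8,120+y/8,z)
L=w(290,435,.1635);R=w(535,447,.1635);print(L,R,(L+R)/2,np.linalg.norm(R-L),np.degrees(np.arctan2(*(R-L)[1::-1])))
print("pin mid",w(412,423,.1555), "dir",np.degrees(np.arctan2(*(w(500,427,.1555)-w(320,420,.1555))[1::-1])))
print("flange LR", w(200,360,.123),w(605,360,.123), w(410,158,.123),w(400,552,.123))
print("tub bottom/ring",w(115,240,.042),w(688,240,.042))
E
python3 mb.py
```

```text
[ 0.5145 -0.043   0.1635] [ 0.5214 -0.0163  0.1635] [ 0.518  -0.0297  0.1635] 0.027593051235739536 75.5020189076237
pin mid [ 0.518  -0.0295  0.1555] dir 76.10471113461512
flange LR [ 0.5128 -0.0549  0.123 ] [ 0.5232 -0.0042  0.123 ] [ 0.4928 -0.0237  0.123 ] [ 0.5431 -0.0349  0.123 ]
tub bottom/ring [ 0.5085 -0.0716  0.042 ] [0.5267 0.0173 0.042 ]
```

Request:
apply_moves --steps '[{"x": 4, "y": -20, "z": 0, "spin": 0.02}, {"x": 7, "y": -45, "z": 0, "spin": 0.02}, {"x": 7, "y": -45, "z": -5, "spin": 0.02}, {"x": 7, "y": -45, "z": -10, "spin": 0.02}, {"x": 7, "y": -45, "z": -10, "spin": 0.01}, {"x": 6, "y": -30, "z": -10, "spin": 0}, {"x": 2, "y": -10, "z": 0, "spin": 0}, {"x": 0, "y": 0, "z": 0, "spin": 0}, {"x": 0, "y": 0, "z": 0, "spin": 0}]'

```text
time_s: 3.8
position: [0.5605, -0.2696, 0.2504]
tcp_rot: [[0.084, 0.015, -0.996], [0.996, 0.011, 0.084], [0.013, -1.0, -0.014]]
force: [-0.6, -0.0, -0.1]
opening: 0.688
```

```bash
python3 shot.py c wrist; python3 -c "
import cv2
a=cv2.imread('pics/cwrist_raw.png')
cv2.imwrite('pics/c3.png',cv2.resize(a[70:220,160:360],(800,600),interpolation=cv2.INTER_CUBIC))"
```

```text
3.8 [ 0.5605 -0.2696  0.2504] [ 0.93 -0.53  0.12  0.2   0.27  0.19] [-0.61 -0.01 -0.1 ] 0.6881203746561593
```

View pics/c3.png

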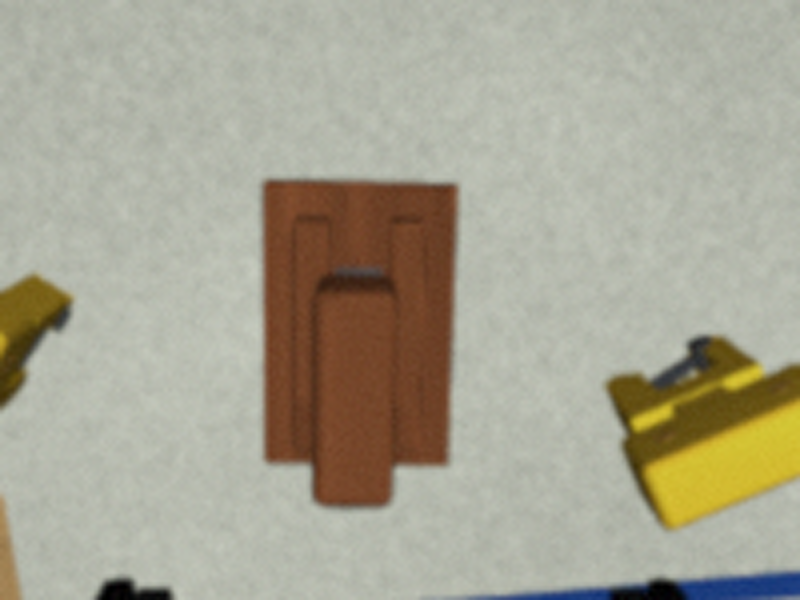

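View pics/cwrist.png

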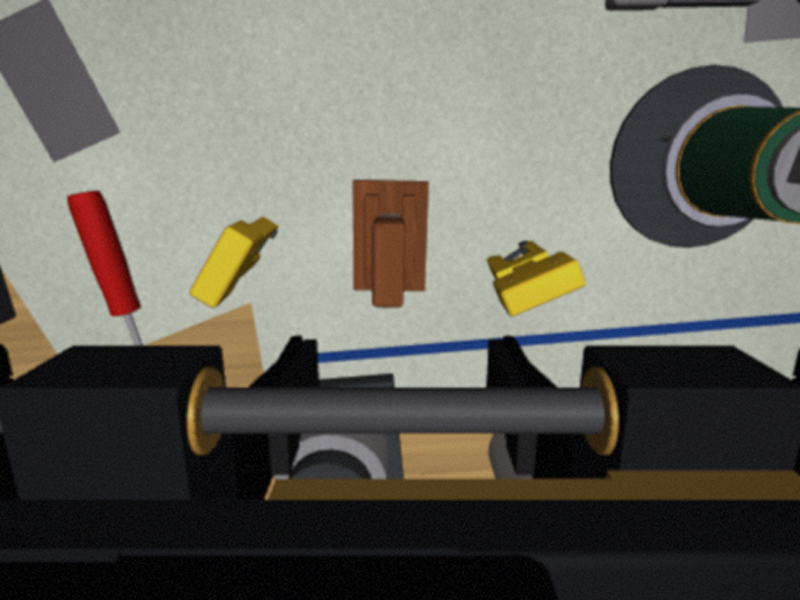

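```bash
python3 - <<'E'
from h import *
import json
np.set_printoptions(precision=4,suppress=True)
p={k:np.array(v) for k,v in json.load(open("pics/cwrist.json")).items()}
w=lambda x,y,z: atz(p,160+x/4,70+y/4,z)
H=np.array([w(*c,.11) for c in((317,290),(396,290),(392,505),(314,505))]);print(H,H.mean(0))
e=H[2]+H[3]-H[0]-H[1];print(np.degrees(np.arctan2(e[1],e[0])),np.linalg.norm(e)/2,np.linalg.norm(H[0]-H[1]))
B=np.array([w(*c,.01) for c in((264,182),(457,185),(448,464),(264,462))]);print(B,B.mean(0))
e=B[2]+B[3]-B[0]-B[1];print(np.degrees(np.arctan2(e[1],e[0])),np.linalg.norm(e)/2)
E
```

```text
[[ 0.5293 -0.282   0.11  ]
 [ 0.5309 -0.2637  0.11  ]
 [ 0.5834 -0.269   0.11  ]
 [ 0.5817 -0.288   0.11  ]] [ 0.5563 -0.2757  0.11  ]
-6.151783897999721 0.052788251370826225 0.01839544836926659
[[ 0.5102 -0.3007  0.01  ]
 [ 0.516  -0.2421  0.01  ]
 [ 0.6045 -0.2512  0.01  ]
 [ 0.5986 -0.3106  0.01  ]] [ 0.5573 -0.2762  0.01  ]
-6.1139532237369485 0.08899117671702265
```

Request:
apply_moves --steps '[{"x": -4, "y": -6, "z": -10, "spin": -0.022}, {"x": 0, "y": 0, "z": -20, "spin": 0}, {"x": 0, "y": 0, "z": -30, "spin": 0}, {"x": 0, "y": 0, "z": -20, "spin": 0}, {"x": 0, "y": 0, "z": -10, "spin": 0}, {"x": 0, "y": 0, "z": 0, "spin": 0}]' --grip 60

```text
time_s: 4.45
position: [0.5557, -0.268, 0.1601]
tcp_rot: [[0.101, 0.018, -0.995], [0.995, 0.01, 0.102], [0.011, -1.0, -0.017]]
force: [-0.4, 0.3, -0.5]
opening: 0.688
```

Request:
apply_moves --steps '[{"x": 0, "y": -5, "z": -5, "spin": 0}, {"x": 0, "y": -4, "z": -5, "spin": 0}, {"x": 0, "y": 0, "z": 0, "spin": 0}, {"x": 0, "y": 0, "z": 0, "spin": 0}]'

```text
time_s: 4.85
position: [0.5572, -0.2784, 0.1522]
tcp_rot: [[0.101, 0.022, -0.995], [0.995, 0.006, 0.101], [0.008, -1.0, -0.022]]
force: [-0.5, 0.1, -0.2]
opening: 0.687
```

```bash
python3 shot.py d wrist; python3 -c "
import cv2
a=cv2.imread('pics/dwrist_raw.png')
cv2.imwrite('pics/d3.png',cv2.resize(a[70:270,120:387],(800,600),interpolation=cv2.INTER_CUBIC))"
```

```text
4.85 [ 0.5572 -0.2784  0.1522] [-0.31 -0.03 -0.36 -0.2  -0.12 -0.08] [-0.53  0.1  -0.24] 0.686965176348213
```

View pics/d3.png

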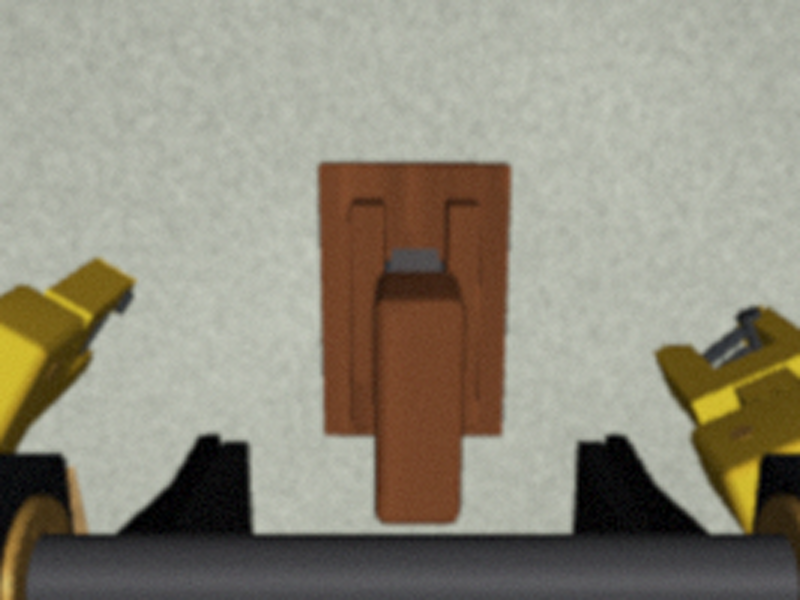

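Request:
apply_moves --steps '[{"x": 0, "y": 1.5, "z": -10, "spin": 0}, {"x": 0, "y": 0, "z": -15, "spin": 0}, {"x": 0, "y": 0, "z": -15, "spin": 0}, {"x": 0, "y": 0, "z": -12, "spin": 0}, {"x": 0, "y": 0, "z": -8, "spin": 0}, {"x": 0, "y": 0, "z": -4, "spin": 0}, {"x": 0, "y": 0, "z": 0, "spin": 0}, {"x": 0, "y": 0, "z": 0, "spin": 0}]'

```text
time_s: 5.7
position: [0.558, -0.277, 0.0855]
tcp_rot: [[0.101, 0.025, -0.995], [0.995, 0.004, 0.101], [0.007, -1.0, -0.025]]
force: [0.4, 0.2, 0.0]
opening: 0.688
```

Request:
apply_moves --steps '[{"x": 0, "y": 0, "z": 0, "spin": 0}, {"x": 0, "y": 0, "z": 0, "spin": 0}, {"x": 0, "y": 0, "z": 0, "spin": 0}, {"x": 0, "y": 0, "z": 0, "spin": 0}, {"x": 0, "y": 0, "z": 0, "spin": 0}]' --grip 8

```text
time_s: 6.2
position: [0.5592, -0.2778, 0.0875]
tcp_rot: [[0.101, 0.029, -0.994], [0.995, 0.002, 0.101], [0.005, -1.0, -0.028]]
force: [0.7, -0.1, -0.1]
opening: 0.322
```

Request:
apply_moves --steps '[{"x": -0.5, "y": 0, "z": -0.5, "spin": 0}, {"x": -0.5, "y": 0, "z": -0.5, "spin": 0}, {"x": 0, "y": 0, "z": 0, "spin": 0}, {"x": 0, "y": 0, "z": 0, "spin": 0}]'

```text
time_s: 6.6
position: [0.5587, -0.2781, 0.0873]
tcp_rot: [[0.101, 0.03, -0.994], [0.995, 0.001, 0.101], [0.004, -1.0, -0.03]]
force: [0.3, -0.6, 0.4]
opening: 0.228
```

Request:
apply_moves --steps '[{"x": 0, "y": 0, "z": 6, "spin": 0}, {"x": 0, "y": 0, "z": 10, "spin": 0}, {"x": 0, "y": 0, "z": 15, "spin": 0}, {"x": 0, "y": 0, "z": 18, "spin": 0}, {"x": 0, "y": 0, "z": 25, "spin": 0}, {"x": 0, "y": 0, "z": 30, "spin": 0}, {"x": 0, "y": 0, "z": 35, "spin": 0}, {"x": 0, "y": 0, "z": 30, "spin": 0}, {"x": 0, "y": 0, "z": 18, "spin": 0}, {"x": 0, "y": 0, "z": 8, "spin": 0}]'

```text
time_s: 7.6
position: [0.5526, -0.2742, 0.2893]
tcp_rot: [[0.101, 0.019, -0.995], [0.995, 0.008, 0.101], [0.01, -1.0, -0.018]]
force: [-0.6, 0.3, -1.7]
opening: 0.232
```

```bash
python3 shot.py e scene wrist
```

```text
7.6 [ 0.5526 -0.2742  0.2893] [-0.07 -4.83 -5.43 -0.14 10.78  0.28] [-0.58  0.25 -1.72] 0.23195520082784118
7.65 [ 0.553  -0.2745  0.2902] [-0.1   1.54  1.47  0.18 -3.07 -0.09] [ 0.36 -1.14 -1.03] 0.22700142548260788
```

View pics/escene.png

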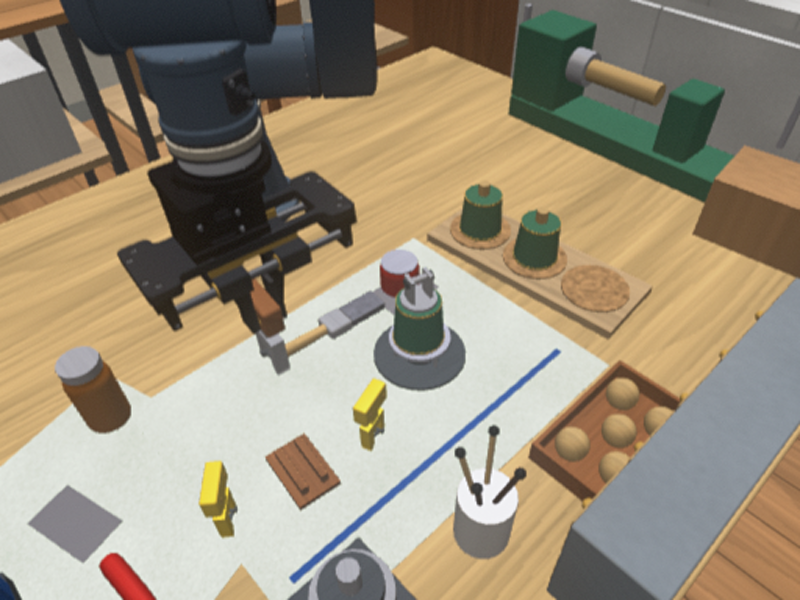

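View pics/ewrist.png

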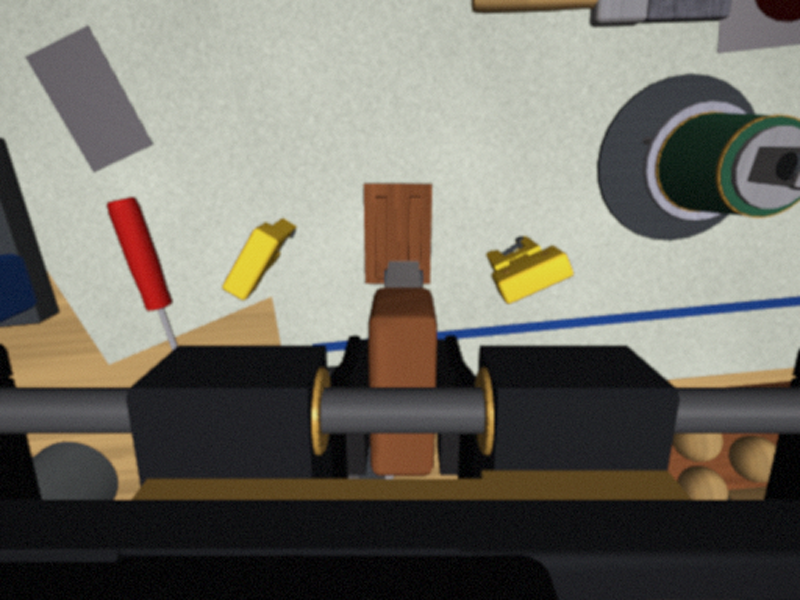

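```bash
python3 - <<'E'
import cv2
a=cv2.imread('pics/ewrist_raw.png')
cv2.imwrite('pics/e3.png',cv2.resize(a[160:310,160:360],(800,600),interpolation=cv2.INTER_CUBIC))
E
```

```text
(no output)
```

View pics/e3.png

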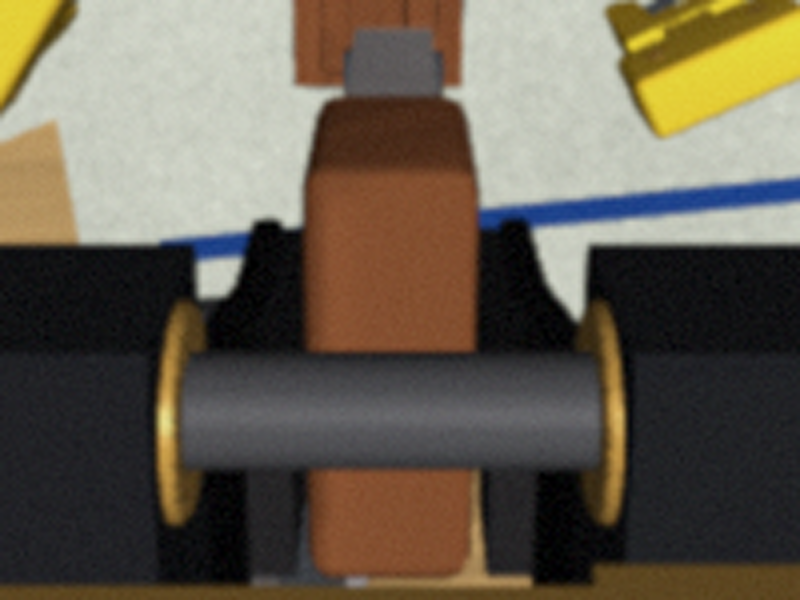

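```bash
cat > fit.py <<'E'
from h import *
import json
from scipy.optimize import least_squares
from scipy.spatial.transform import Rotation as Ro
np.set_printoptions(precision=4,suppress=True)
p={k:np.array(v) for k,v in json.load(open("pics/ewrist.json")).items()}
L=np.array([(-27,-10,16),(-27,10,16),(27,-10,16),(27,10,16),(-27,-10,-16),(-27,10,-16),(-20,-7,-84),(-20,7,-84)])/1000.
X=np.array([(305,168),(478,168),(311,577),(472,577),(316,100),(468,100),(354,29),(434,29)])/4+160
def res(q):
    R=Ro.from_euler("zyx",q[3:]).as_matrix()
    r=[]
    for l,x in zip(L,X): r+=list(proj(p,R@l+q[:3])-x)
    return np.r_[r]
q=least_squares(res,[.555,-.2755,.297,-.1,0,0]).x
print(q[:3],np.degrees(q[3:]),res(q).reshape(-1,2))
R=Ro.from_euler("zyx",q[3:]).as_matrix()
T=np.array([[.101,.019,-.995],[.995,.008,.101],[.01,-1,-.018]]);tcp=np.array([.553,-.2745,.2902])
print("seat world",q[:3]+R@[0,0,-.054],"in world rel TCP",q[:3]+R@[0,0,-.054]-tcp, "handle rel",q[:3]-tcp,(T.T@(q[:3]-tcp)))
E
python3 fit.py
```

```text
[ 0.5531 -0.2739  0.2918] [-5.6953 -0.6777  0.7338] [[-0.4022  0.804 ]
 [ 0.2728  0.847 ]
 [ 0.2511 -0.0187]
 [-0.2114  0.1046]
 [ 0.9959 -1.5079]
 [-0.8122 -1.4871]
 [ 0.8073  0.6188]
 [-0.9036  0.6233]]
seat world [ 0.5538 -0.2732  0.2378] in world rel TCP [ 0.0008  0.0013 -0.0524] handle rel [0.0001 0.0006 0.0016] [ 0.0006 -0.0016 -0.0001]
```

Request:
apply_moves --steps '[{"x": -2, "y": 12, "z": 0, "spin": -0.01}, {"x": -4, "y": 26, "z": 0, "spin": -0.02}, {"x": -5, "y": 36, "z": 0, "spin": -0.03}, {"x": -6, "y": 40, "z": 0, "spin": -0.03}, {"x": -6, "y": 40, "z": 0, "spin": -0.03}, {"x": -6, "y": 40, "z": 0, "spin": -0.02}, {"x": -4, "y": 28, "z": 0, "spin": -0.005}, {"x": -2, "y": 14, "z": 0, "spin": 0}, {"x": 0, "y": 5, "z": 0, "spin": 0}, {"x": 0, "y": 0, "z": 0, "spin": 0}]'

```text
time_s: 8.7
position: [0.5014, -0.0152, 0.272]
tcp_rot: [[0.255, -0.013, -0.967], [0.967, 0.023, 0.255], [0.019, -1.0, 0.019]]
force: [0.8, -0.1, -1.7]
opening: 0.224
```

```bash
python3 shot.py f scene top wrist
```

```text
8.7 [ 0.5014 -0.0152  0.272 ] [ 0.47  0.36  1.08 -0.49 -0.23  0.2 ] [ 0.77 -0.08 -1.71] 0.22422366231242635
8.75 [ 0.5014 -0.0156  0.2719] [-1.37  0.15 -1.13 -0.39 -0.08 -0.26] [-0.02  1.41 -2.2 ] 0.2251239286545085
8.8 [ 0.502  -0.0165  0.2722] [-1.1  -0.03 -1.18 -0.27 -0.23 -0.02] [-0.54  0.06 -2.69] 0.22832290116001203
```

View pics/fscene.png

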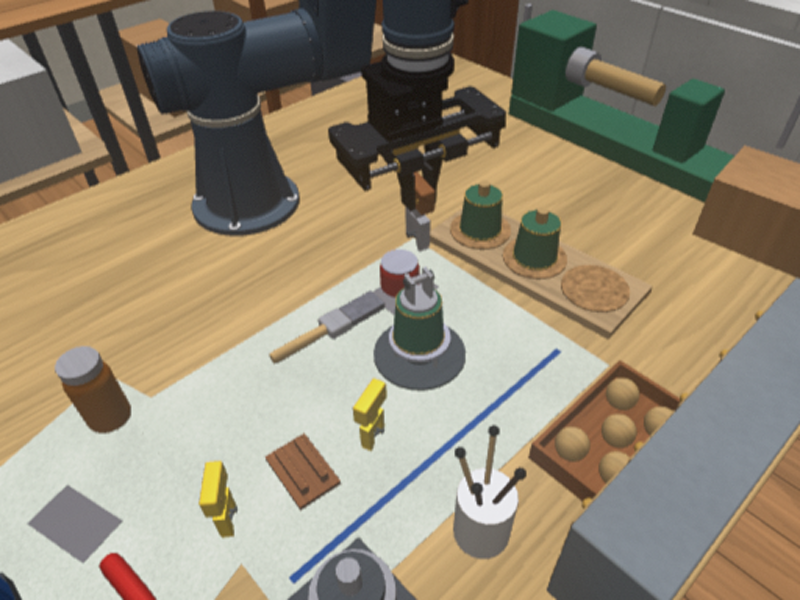

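View pics/fwrist.png

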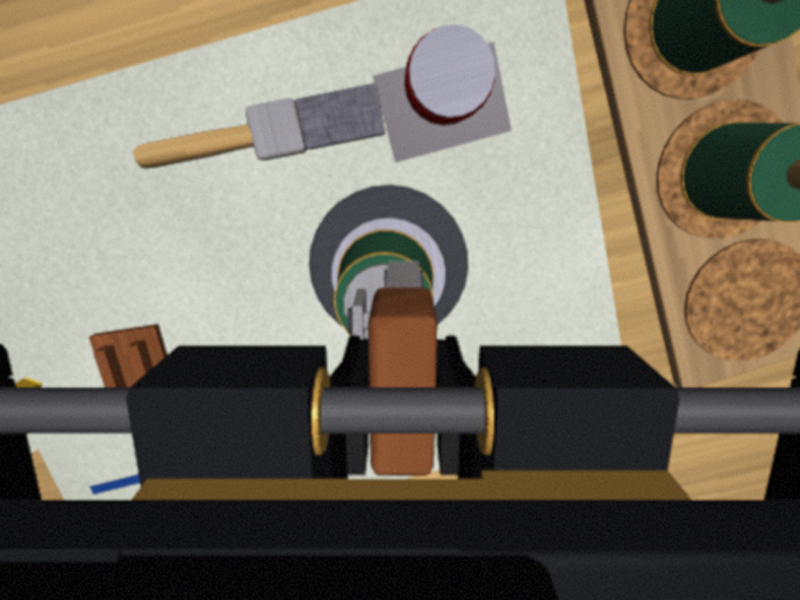

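Request:
apply_moves --steps '[{"x": 8, "y": -7, "z": 0, "spin": 0}, {"x": 8, "y": -7, "z": 0, "spin": 0}, {"x": 0, "y": 0, "z": 0, "spin": 0}, {"x": 0, "y": 0, "z": 0, "spin": 0}]'

```text
time_s: 9.25
position: [0.5217, -0.036, 0.2724]
tcp_rot: [[0.262, -0.009, -0.965], [0.965, 0.021, 0.262], [0.017, -1.0, 0.014]]
force: [-0.3, 0.3, -2.4]
opening: 0.227
```

Request:
apply_moves --steps '[{"x": -1, "y": 2, "z": 0, "spin": 0}, {"x": -1, "y": 2, "z": 0, "spin": 0}, {"x": -1, "y": 1, "z": 0, "spin": 0}, {"x": 0, "y": 0, "z": 0, "spin": 0}, {"x": 0, "y": 0, "z": 0, "spin": 0}, {"x": 0, "y": 0, "z": 0, "spin": 0}, {"x": 0, "y": 0, "z": 0, "spin": 0}, {"x": 0, "y": 0, "z": 0, "spin": 0}, {"x": 0, "y": 0, "z": 0, "spin": 0}, {"x": 0, "y": 0, "z": 0, "spin": 0}]'

```text
time_s: 10.25
position: [0.5178, -0.0302, 0.2725]
tcp_rot: [[0.262, -0.01, -0.965], [0.965, 0.021, 0.262], [0.018, -1.0, 0.015]]
force: [-0.0, 0.9, -1.4]
opening: 0.23
```

```bash
python3 shot.py g scene wrist; python3 - <<'E'
import cv2,numpy as np
a=cv2.imread('pics/gwrist_raw.png')
b=cv2.imread('pics/gscene_raw.png')
cv2.imwrite('pics/g3.png',np.hstack([cv2.resize(a[120:240,200:300],(500,600),interpolation=cv2.INTER_CUBIC),cv2.resize(b[110:230,240:300],(300,600),interpolation=cv2.INTER_CUBIC)]))
E
```

```text
10.25 [ 0.5178 -0.0302  0.2725] [ 0.04 -0.01  0.   -0.01  0.01  0.07] [-0.03  0.93 -1.41] 0.23042842302354644
10.3 [ 0.5178 -0.0302  0.2725] [-0.09 -0.01  0.02  0.01  0.04 -0.  ] [-0.31  0.14 -1.35] 0.2279272864117787
```

View pics/g3.png

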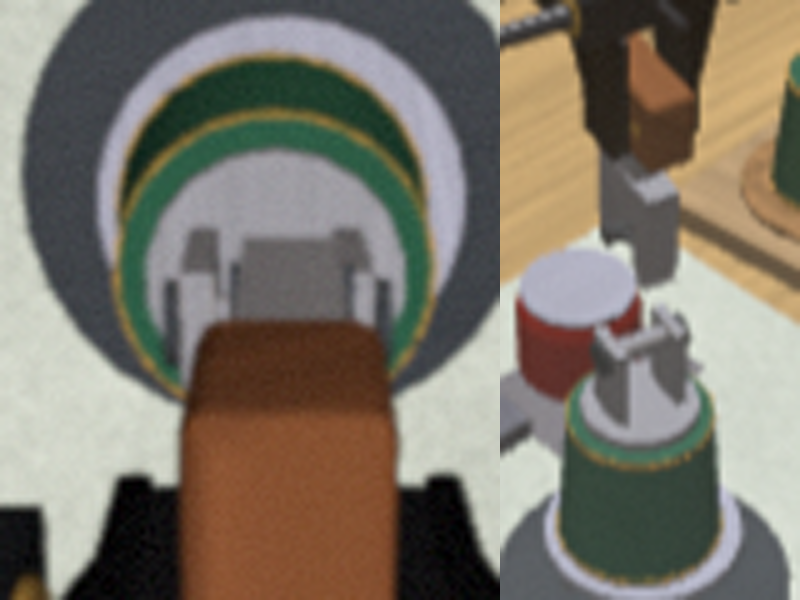

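```bash
python3 - <<'E'
from h import *
import json
np.set_printoptions(precision=4,suppress=True)
p={k:np.array(v) for k,v in json.load(open("pics/gwrist.json")).items()}
w=lambda x,y,z: atz(p,200+x/5,120+y/5,z)
d=np.array([.245,.9695,0])
for n,x,y,z in(("ckL",185,276,.1635),("ckLi",230,276,.1635),("ckRi",348,281,.1635),("ckRo",392,281,.1635),("legL",241,240,.193),("legR",336,240,.193),("hdL",182,412,.295),("hdR",397,412,.295)):
    W=w(x,y,z);print(n,W,W@d*1000, W[0]*.9695-W[1]*.245)
E
```

```text
ckL [ 0.5041 -0.0425  0.1635] 82.27357880696657 0.49912953901118484
ckLi [ 0.5061 -0.0351  0.1635] 89.9834128240356 0.49929138798148776
ckRi [ 0.5124 -0.0158  0.1635] 110.22921763959803 0.5005985329297613
ckRo [ 0.5144 -0.0085  0.1635] 117.80024537952303 0.5007578843883431
legL [ 0.4947 -0.0296  0.193 ] 92.5064167116978 0.4868956847707293
legR [ 0.4985 -0.0157  0.193 ] 106.90542255103018 0.48719229308284534
hdL [ 0.4881 -0.032   0.295 ] 88.60430196109861 0.48102262084418246
hdR [ 0.4931 -0.0137  0.295 ] 107.56663945827796 0.48144968198265925
```

Request:
apply_moves --steps '[{"x": 2, "y": -0.5, "z": -3, "spin": 0}, {"x": 1.5, "y": -0.5, "z": -8, "spin": 0}, {"x": 0, "y": 0, "z": -10, "spin": 0}, {"x": 0, "y": 0, "z": -9, "spin": 0}, {"x": 0, "y": 0, "z": -6, "spin": 0}, {"x": 0, "y": 0, "z": -3, "spin": 0}, {"x": 0, "y": 0, "z": 0, "spin": 0}]'

```text
time_s: 11.05
position: [0.5208, -0.0312, 0.2287]
tcp_rot: [[0.262, -0.013, -0.965], [0.965, 0.022, 0.262], [0.018, -1.0, 0.018]]
force: [-0.6, -0.2, -2.5]
opening: 0.227
```

```bash
python3 shot.py i scene wrist; python3 - <<'E'
import cv2,numpy as np
a=cv2.imread('pics/iwrist_raw.png')
b=cv2.imread('pics/iscene_raw.png')
cv2.imwrite('pics/i3.png',np.hstack([cv2.resize(a[120:240,200:300],(500,600),interpolation=cv2.INTER_CUBIC),cv2.resize(b[130:250,240:300],(300,600),interpolation=cv2.INTER_CUBIC)]))
E
```

```text
11.05 [ 0.5208 -0.0312  0.2287] [ 0.01  0.22 -0.05 -0.05 -0.17 -0.03] [-0.62 -0.17 -2.48] 0.22676987863502412
11.1 [ 0.5209 -0.0312  0.229 ] [ 0.05 -0.74 -0.59  0.    0.25 -0.09] [ 0.03 -0.1  -1.9 ] 0.23131200669823176
```

View pics/i3.png

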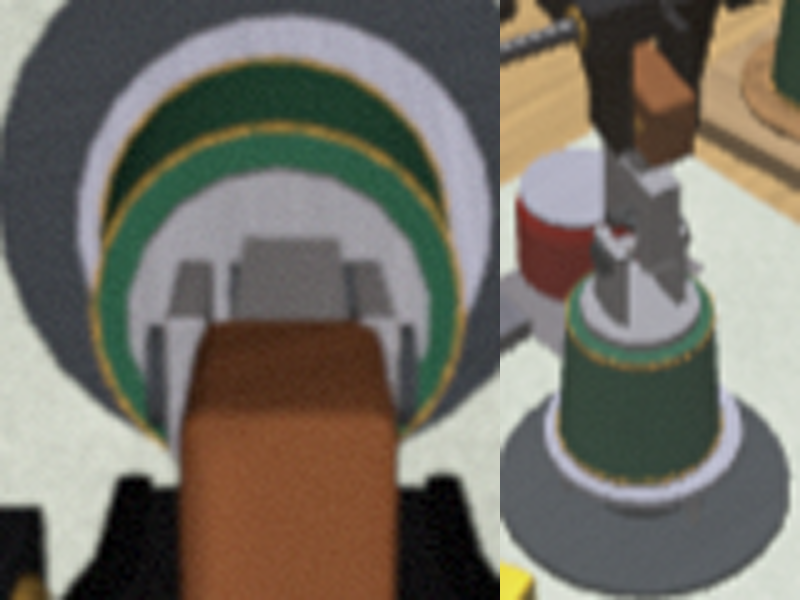

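Request:
apply_moves --steps '[{"x": 0, "y": 0, "z": -2.5, "spin": 0}, {"x": 0, "y": 0, "z": -2.5, "spin": 0}, {"x": 0, "y": 0, "z": -2.5, "spin": 0}, {"x": 0, "y": 0, "z": -2.5, "spin": 0}]'

```text
time_s: 11.55
position: [0.522, -0.0315, 0.2207]
tcp_rot: [[0.262, -0.009, -0.965], [0.965, 0.021, 0.262], [0.018, -1.0, 0.014]]
force: [-1.1, -0.2, 0.4]
opening: 0.228
```

Request:
apply_moves --steps '[{"x": 0, "y": 0, "z": -2.5, "spin": 0}, {"x": 0, "y": 0, "z": -2.5, "spin": 0}]'

```text
time_s: 11.75
position: [0.522, -0.0315, 0.2156]
tcp_rot: [[0.262, -0.008, -0.965], [0.965, 0.02, 0.262], [0.018, -1.0, 0.013]]
force: [-0.0, -0.1, 0.1]
opening: 0.228
```

Request:
apply_moves --steps '[{"x": 0, "y": 0, "z": -2.5, "spin": 0}, {"x": 0, "y": 0, "z": -2.5, "spin": 0}]'

```text
time_s: 11.95
position: [0.5225, -0.0316, 0.2113]
tcp_rot: [[0.262, -0.007, -0.965], [0.965, 0.02, 0.262], [0.018, -1.0, 0.012]]
force: [-2.0, -0.1, 5.4]
opening: 0.23
```

Request:
apply_moves --steps '[{"x": -0.5, "y": 0, "z": -2.5, "spin": 0}, {"x": -0.3, "y": 0, "z": -2.5, "spin": 0}]'

```text
time_s: 12.15
position: [0.5212, -0.0313, 0.2068]
tcp_rot: [[0.262, -0.008, -0.965], [0.965, 0.021, 0.262], [0.018, -1.0, 0.013]]
force: [-1.6, 0.9, 2.8]
opening: 0.226
```

Request:
apply_moves --steps '[{"x": 0, "y": 0, "z": -2.5, "spin": 0}, {"x": 0, "y": 0, "z": -2.5, "spin": 0}]'

```text
time_s: 12.35
position: [0.5207, -0.0311, 0.2014]
tcp_rot: [[0.262, -0.009, -0.965], [0.965, 0.021, 0.262], [0.018, -1.0, 0.014]]
force: [-1.5, 0.5, 1.8]
opening: 0.229
```

Request:
apply_moves --steps '[{"x": 0, "y": 0, "z": -2.5, "spin": 0}, {"x": 0, "y": 0, "z": -2.5, "spin": 0}]'

```text
time_s: 12.55
position: [0.5205, -0.0311, 0.1955]
tcp_rot: [[0.262, -0.009, -0.965], [0.965, 0.021, 0.261], [0.018, -1.0, 0.014]]
force: [-1.7, 0.6, 0.6]
opening: 0.226
```

Request:
apply_moves --steps '[{"x": 0, "y": 0, "z": -2, "spin": 0}, {"x": 0, "y": 0, "z": -2, "spin": 0}]'

```text
time_s: 12.75
position: [0.5207, -0.0312, 0.1904]
tcp_rot: [[0.262, -0.009, -0.965], [0.965, 0.021, 0.262], [0.018, -1.0, 0.014]]
force: [0.6, -0.6, 12.6]
opening: 0.231
```

Request:
apply_moves --steps '[{"x": 0, "y": 0, "z": -1.5, "spin": 0}, {"x": 0, "y": 0, "z": -1.5, "spin": 0}]'

```text
time_s: 12.95
position: [0.5238, -0.0321, 0.1906]
tcp_rot: [[0.262, -0.002, -0.965], [0.965, 0.019, 0.262], [0.018, -1.0, 0.007]]
force: [-2.4, 0.4, 10.9]
opening: 0.233
```

Request:
apply_moves --steps '[{"x": -1, "y": 0.3, "z": 1, "spin": 0}, {"x": -1, "y": 0.3, "z": 2, "spin": 0}, {"x": 0, "y": 0, "z": 3, "spin": 0}, {"x": 0, "y": 0, "z": 3, "spin": 0}, {"x": 0, "y": 0, "z": 2, "spin": 0}]'

```text
time_s: 13.45
position: [0.5224, -0.0318, 0.2008]
tcp_rot: [[0.262, -0.001, -0.965], [0.965, 0.019, 0.262], [0.018, -1.0, 0.006]]
force: [-0.2, 0.8, -6.7]
opening: 0.228
```

Request:
apply_moves --steps '[{"x": 0, "y": 0, "z": 2, "spin": 0}, {"x": 0, "y": 0, "z": 3, "spin": 0}, {"x": 0, "y": 0, "z": 3, "spin": 0}, {"x": 0, "y": 0, "z": 3, "spin": 0}]'

```text
time_s: 13.85
position: [0.5206, -0.0313, 0.2105]
tcp_rot: [[0.262, -0.006, -0.965], [0.965, 0.02, 0.262], [0.018, -1.0, 0.011]]
force: [-0.0, -0.5, -5.7]
opening: 0.224
```

```bash
python3 shot.py j scene wrist; python3 - <<'E'
import cv2,numpy as np
a=cv2.imread('pics/jwrist_raw.png')
b=cv2.imread('pics/jscene_raw.png')
cv2.imwrite('pics/j3.png',np.hstack([cv2.resize(a[120:240,200:300],(500,600),interpolation=cv2.INTER_CUBIC),cv2.resize(b[130:250,240:300],(300,600),interpolation=cv2.INTER_CUBIC)]))
E
```

```text
13.85 [ 0.5206 -0.0313  0.2105] [ 0.11 -2.46 -1.74 -0.02  4.64  0.11] [-0.   -0.53 -5.75] 0.2239963427136285
13.9 [ 0.521  -0.0314  0.2111] [-0.07  0.18 -0.23  0.02 -1.06 -0.03] [ 0.85 -0.5  -4.55] 0.22553845404679962
```

View pics/j3.png

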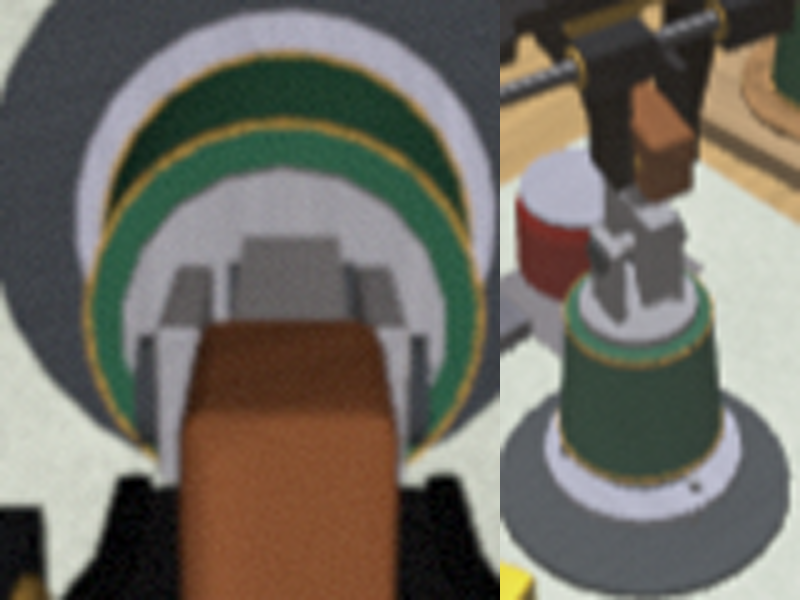

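Request:
apply_moves --steps '[{"x": 0, "y": 0, "z": 4, "spin": 0}, {"x": 0, "y": 0, "z": 8, "spin": 0}, {"x": 0, "y": 0, "z": 12, "spin": 0}, {"x": 0, "y": 0, "z": 14, "spin": 0}, {"x": 0, "y": 0, "z": 12, "spin": 0}, {"x": 0, "y": 0, "z": 8, "spin": 0}, {"x": 0, "y": 0, "z": 4, "spin": 0}, {"x": 0, "y": 0, "z": 0, "spin": 0}]'

```text
time_s: 14.75
position: [0.5204, -0.0312, 0.2779]
tcp_rot: [[0.262, -0.004, -0.965], [0.965, 0.019, 0.262], [0.018, -1.0, 0.009]]
force: [1.1, 0.2, -6.4]
opening: 0.227
```

Request:
apply_moves --steps '[{"x": 2, "y": 4, "z": 0, "spin": 0}, {"x": 3, "y": 8, "z": 0, "spin": 0}, {"x": 4, "y": 12, "z": 0, "spin": 0}, {"x": 5, "y": 14, "z": 0, "spin": 0}, {"x": 5, "y": 14, "z": 0, "spin": 0}, {"x": 5, "y": 14, "z": 0, "spin": 0}, {"x": 5, "y": 14, "z": 0, "spin": 0}, {"x": 5, "y": 14, "z": 0, "spin": 0}, {"x": 5, "y": 14, "z": 0, "spin": 0}, {"x": 4, "y": 10, "z": 0, "spin": 0}, {"x": 2, "y": 6, "z": 0, "spin": 0}, {"x": 1, "y": 3, "z": 0, "spin": 0}]'

```text
time_s: 15.95
position: [0.5677, 0.1097, 0.2731]
tcp_rot: [[0.261, -0.013, -0.965], [0.965, 0.024, 0.26], [0.019, -1.0, 0.019]]
force: [0.9, -0.3, -5.6]
opening: 0.227
```

```bash
python3 shot.py k scene wrist
```

```text
15.95 [0.5677 0.1097 0.2731] [ 3.56  1.55 -2.53 -0.44  1.05  3.41] [ 0.86 -0.29 -5.59] 0.22661427010029697
16.0 [0.5677 0.11   0.2731] [-0.98 -0.41  0.67 -0.61 -0.06 -0.95] [ 0.64  0.4  -6.66] 0.2295654717799393
```

View pics/kscene.png

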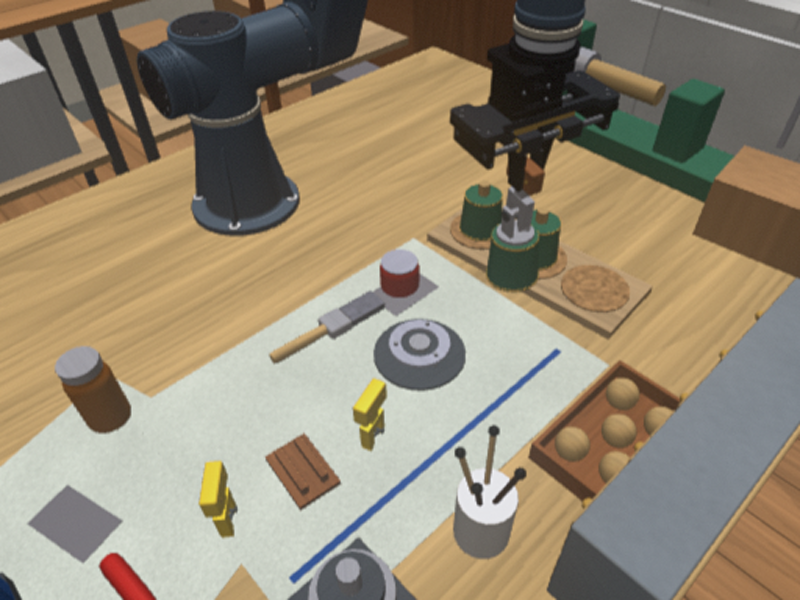

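View pics/kwrist.png

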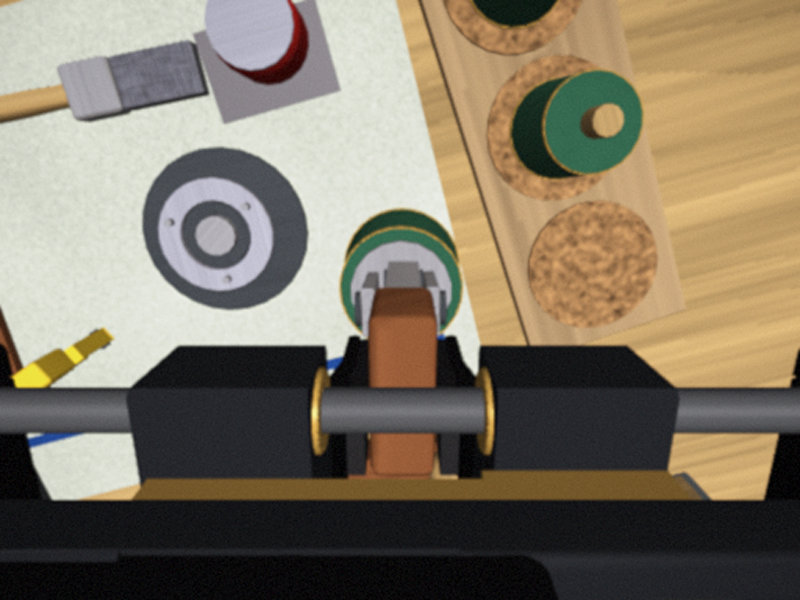

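```bash
python3 - <<'E'
from h import *
import json
from rig import spotter
np.set_printoptions(precision=4,suppress=True)
p={k:np.array(v) for k,v in json.load(open("pics/kwrist.json")).items()}
for r in spotter.cut_out("coaster","wrist"):
    m=r["mask"].astype(np.uint8); c=max(cv2.findContours(m,cv2.RETR_EXTERNAL,cv2.CHAIN_APPROX_NONE)[0],key=len)
    W=np.array([atz(p,u+.5,v+.5,.022)[:2] for u,v in c[:,0]],np.float32)
    (x,y),rad=cv2.minEnclosingCircle(W); print(r["score"],r["rect"],x,y,rad,W.mean(0))
print(atz(p,593*.64,264*.64,.022))
for u in((529,265),(657,265),(593,201),(595,328)): print(atz(p,u[0]*.64,u[1]*.64,.022))
E
```

```text
0.7 [338.9, 126.1, 80.4, 83.7] 0.6278447508811951 0.2666144073009491 0.05572512745857239 [0.6265 0.267 ]
[0.625 0.267 0.022]
[0.6115 0.2143 0.022 ]
[0.6404 0.3196 0.022 ]
[0.5728 0.2757 0.022 ]
[0.6822 0.2592 0.022 ]
```

Request:
apply_moves --steps '[{"x": 2, "y": 5, "z": 0, "spin": 0}, {"x": 4, "y": 9, "z": 0, "spin": 0}, {"x": 5, "y": 13, "z": 0, "spin": 0}, {"x": 6, "y": 15, "z": 0, "spin": 0}, {"x": 6, "y": 16, "z": 0, "spin": 0}, {"x": 6, "y": 16, "z": 0, "spin": 0}, {"x": 6, "y": 16, "z": 0, "spin": 0}, {"x": 6, "y": 16, "z": 0, "spin": 0}, {"x": 5, "y": 13, "z": 0, "spin": 0}, {"x": 4, "y": 10, "z": 0, "spin": 0}, {"x": 3, "y": 6, "z": 0, "spin": 0}, {"x": 1, "y": 3, "z": 0, "spin": 0}]'

```text
time_s: 17.3
position: [0.6253, 0.2609, 0.2718]
tcp_rot: [[0.261, -0.014, -0.965], [0.965, 0.024, 0.26], [0.019, -1.0, 0.02]]
force: [-0.8, -0.3, -5.1]
opening: 0.229
```

Next I descend part of the way, then look.

Request:
apply_moves --steps '[{"x": 2, "y": 3, "z": -5, "spin": 0}, {"x": 1, "y": 2, "z": -10, "spin": 0}, {"x": 0, "y": 0, "z": -12, "spin": 0}, {"x": 0, "y": 0, "z": -12, "spin": 0}, {"x": 0, "y": 0, "z": -10, "spin": 0}, {"x": 0, "y": 0, "z": -6, "spin": 0}, {"x": 0, "y": 0, "z": -3, "spin": 0}, {"x": 0, "y": 0, "z": 0, "spin": 0}]'

```text
time_s: 18.1
position: [0.6269, 0.2633, 0.2063]
tcp_rot: [[0.263, -0.02, -0.964], [0.965, 0.021, 0.263], [0.015, -1.0, 0.025]]
force: [-1.1, -0.4, -6.4]
opening: 0.229
```

```bash
python3 shot.py l scene wrist;python3 - <<'E'
import cv2,numpy as np
a=cv2.imread('pics/lwrist_raw.png')
b=cv2.imread('pics/lscene_raw.png')
cv2.imwrite('pics/l3.png',np.hstack([cv2.resize(a[100:250,180:340],(400,375)),cv2.resize(b[90:240,280:440],(400,375),interpolation=cv2.INTER_CUBIC)]))
E
```

```text
18.1 [0.6269 0.2633 0.2063] [-0.12  0.01 -0.06  0.09 -0.09  0.03] [-1.11 -0.38 -6.37] 0.228798008504298
18.15 [0.627  0.2634 0.2066] [ 0.12 -0.66 -0.72  0.    0.22 -0.03] [-0.33 -1.35 -4.82] 0.2327843026019469
```

View pics/l3.png

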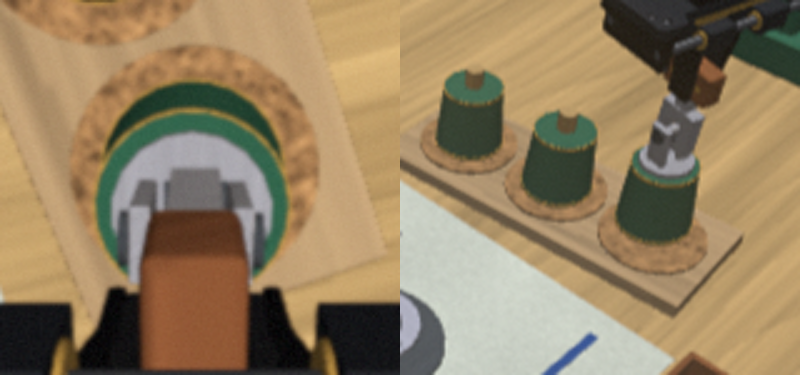

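Request:
apply_moves --steps '[{"x": 1, "y": 1, "z": -2, "spin": 0}, {"x": 1, "y": 1, "z": -2, "spin": 0}, {"x": 0, "y": 0, "z": -2, "spin": 0}, {"x": 0, "y": 0, "z": -2, "spin": 0}]'

```text
time_s: 18.6
position: [0.6311, 0.2662, 0.2012]
tcp_rot: [[0.263, -0.013, -0.965], [0.965, 0.023, 0.263], [0.018, -1.0, 0.018]]
force: [-0.2, -0.1, -6.1]
opening: 0.225
```

Request:
apply_moves --steps '[{"x": 0, "y": 0, "z": -1.5, "spin": 0}, {"x": 0, "y": 0, "z": -1.5, "spin": 0}]'

```text
time_s: 18.8
position: [0.6311, 0.2663, 0.198]
tcp_rot: [[0.263, -0.013, -0.965], [0.965, 0.023, 0.263], [0.018, -1.0, 0.018]]
force: [0.3, 0.5, -5.9]
opening: 0.229
```

Request:
apply_moves --steps '[{"x": 0, "y": 0, "z": -1.5, "spin": 0}, {"x": 0, "y": 0, "z": -1.5, "spin": 0}]'

```text
time_s: 19.0
position: [0.631, 0.2663, 0.1947]
tcp_rot: [[0.263, -0.013, -0.965], [0.965, 0.023, 0.263], [0.018, -1.0, 0.019]]
force: [0.4, 1.2, -6.2]
opening: 0.229
```

Request:
apply_moves --steps '[{"x": 0, "y": 0, "z": -1.5, "spin": 0}, {"x": 0, "y": 0, "z": -1, "spin": 0}]'

```text
time_s: 19.2
position: [0.6317, 0.2665, 0.1925]
tcp_rot: [[0.263, -0.011, -0.965], [0.965, 0.023, 0.263], [0.019, -1.0, 0.017]]
force: [0.7, 0.6, -2.9]
opening: 0.229
```

Request:
apply_moves --steps '[{"x": 0, "y": 0, "z": -1, "spin": 0}, {"x": 0, "y": 0, "z": -1, "spin": 0}]'

```text
time_s: 19.4
position: [0.6333, 0.2669, 0.1919]
tcp_rot: [[0.263, -0.007, -0.965], [0.965, 0.025, 0.263], [0.022, -1.0, 0.013]]
force: [0.0, 0.5, -3.8]
opening: 0.225
```

Request:
apply_moves --steps '[{"x": 0, "y": 0, "z": -1, "spin": 0}, {"x": 0, "y": 0, "z": -1, "spin": 0}]'

```text
time_s: 19.6
position: [0.634, 0.2671, 0.1909]
tcp_rot: [[0.263, -0.005, -0.965], [0.965, 0.025, 0.263], [0.023, -1.0, 0.011]]
force: [-0.2, -0.6, -2.8]
opening: 0.226
```

Request:
apply_moves --steps '[{"x": -0.8, "y": 0, "z": -1.5, "spin": 0}, {"x": -0.8, "y": 0, "z": -1.5, "spin": 0}, {"x": -0.5, "y": 0, "z": -1.5, "spin": 0}, {"x": 0, "y": 0, "z": -1, "spin": 0}]'

```text
time_s: 20.0
position: [0.6312, 0.2669, 0.1855]
tcp_rot: [[0.263, -0.006, -0.965], [0.965, 0.025, 0.263], [0.022, -1.0, 0.012]]
force: [0.0, -0.6, -1.6]
opening: 0.228
```

```bash
python3 shot.py m scene wrist;python3 - <<'E'
import cv2,numpy as np
a=cv2.imread('pics/mwrist_raw.png')
b=cv2.imread('pics/mscene_raw.png')
cv2.imwrite('pics/m3.png',np.hstack([cv2.resize(a[100:250,180:340],(400,375)),cv2.resize(b[90:210,330:450],(400,375),interpolation=cv2.INTER_CUBIC)]))
E
```

```text
20.0 [0.6312 0.2669 0.1855] [ 0.1   0.63  0.6  -0.01 -1.22  0.  ] [ 0.04 -0.55 -1.62] 0.2280883755136962
20.05 [0.6312 0.2669 0.1853] [-0.02 -0.03 -0.2   0.05  0.24  0.1 ] [-0.71 -0.06 -2.11] 0.22911292198992986
```

View pics/m3.png

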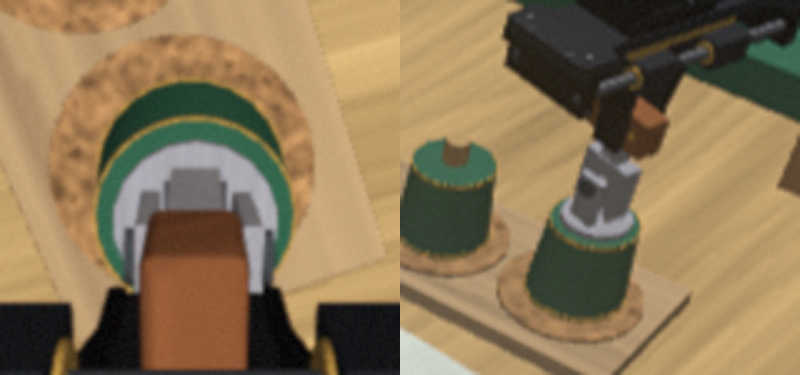

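```bash
python3 - <<'E'
from h import *
import json
np.set_printoptions(precision=4,suppress=True)
p={k:np.array(v) for k,v in json.load(open("pics/mwrist.json")).items()}
w=lambda x,y,z: atz(p,180+x*.4,100+y*.4,z)
print("cork",w(48,160,.022),w(318,160,.022),w(182,35,.022))
print("tub base top arc",w(193,81,.022),"  flange", w(112,220,.103),w(275,220,.103),w(195,140,.103))
E
```

```text
cork [0.608  0.2154 0.022 ] [0.6375 0.3221 0.022 ] [0.5743 0.2815 0.022 ]
tub base top arc [0.5928 0.2809 0.022 ]   flange [0.6194 0.2458 0.103 ] [0.6331 0.2948 0.103 ] [0.602  0.2773 0.103 ]
```

Request:
apply_moves --steps '[{"x": 0, "y": 0, "z": -1.5, "spin": 0}, {"x": 0, "y": 0, "z": -1, "spin": 0}]'

```text
time_s: 20.3
position: [0.6314, 0.2669, 0.1829]
tcp_rot: [[0.263, -0.005, -0.965], [0.965, 0.025, 0.263], [0.022, -1.0, 0.012]]
force: [-1.2, 0.1, -1.8]
opening: 0.23
```

Request:
apply_moves --steps '[{"x": 0, "y": 0, "z": -1, "spin": 0}]'

```text
time_s: 20.4
position: [0.6315, 0.2669, 0.1826]
tcp_rot: [[0.263, -0.005, -0.965], [0.965, 0.025, 0.263], [0.023, -1.0, 0.011]]
force: [-1.5, -0.5, 6.9]
opening: 0.224
```

Request:
apply_moves --steps '[{"x": 0, "y": 0, "z": 0.7, "spin": 0}]'

```text
time_s: 20.5
position: [0.6316, 0.2669, 0.1834]
tcp_rot: [[0.263, -0.005, -0.965], [0.965, 0.025, 0.263], [0.023, -1.0, 0.011]]
force: [0.3, 0.3, -2.1]
opening: 0.23
```

Request:
apply_moves --steps '[{"x": 0, "y": 0, "z": 0, "spin": 0}, {"x": 0, "y": 0, "z": 0, "spin": 0}, {"x": 0, "y": 0, "z": 0, "spin": 0}, {"x": 0, "y": 0, "z": 0, "spin": 0}]' --grip 45

```text
time_s: 20.9
position: [0.6328, 0.2673, 0.1846]
tcp_rot: [[0.263, -0.001, -0.965], [0.964, 0.026, 0.263], [0.024, -1.0, 0.008]]
force: [0.5, 0.2, -0.5]
opening: 0.48
```

```bash
python3 shot.py n scene wrist;python3 - <<'E'
import cv2,numpy as np
a=cv2.imread('pics/nwrist_raw.png')
b=cv2.imread('pics/nscene_raw.png')
cv2.imwrite('pics/n3.png',np.hstack([cv2.resize(a[100:310,150:374],(400,375)),cv2.resize(b[90:210,330:450],(400,375),interpolation=cv2.INTER_CUBIC)]))
E
```

```text
20.9 [0.6328 0.2673 0.1846] [ 0.04 -0.16 -0.15 -0.05 -0.17 -0.04] [ 0.47  0.21 -0.47] 0.48041257343834126
20.95 [0.6329 0.2673 0.1846] [-0.01 -0.02  0.16  0.06  0.    0.05] [ 0.95 -0.39 -0.06] 0.4921780382690479
```

View pics/n3.png

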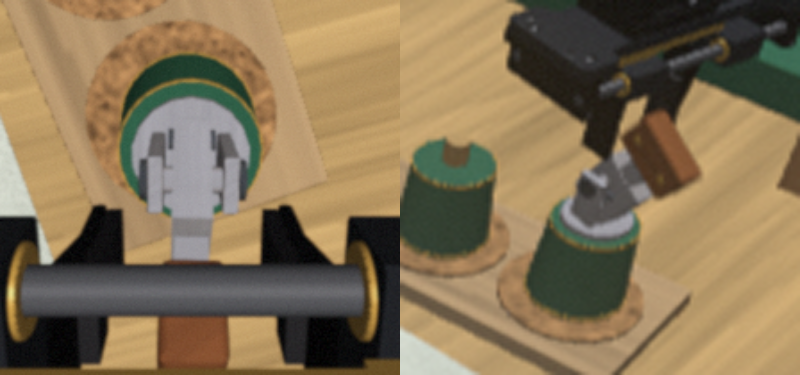

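Request:
apply_moves --steps '[{"x": 0, "y": 0, "z": 3, "spin": 0}, {"x": 0, "y": 0, "z": 8, "spin": 0}, {"x": 0, "y": 0, "z": 14, "spin": 0}, {"x": 0, "y": 0, "z": 20, "spin": 0}, {"x": 0, "y": 0, "z": 25, "spin": 0}, {"x": 0, "y": 0, "z": 25, "spin": 0}, {"x": 0, "y": 0, "z": 25, "spin": 0}, {"x": 0, "y": 0, "z": 15, "spin": 0}, {"x": 0, "y": 0, "z": 5, "spin": 0}, {"x": 0, "y": 0, "z": 0, "spin": 0}]'

```text
time_s: 22.0
position: [0.6327, 0.2673, 0.3397]
tcp_rot: [[0.263, 0.007, -0.965], [0.964, 0.028, 0.263], [0.028, -1.0, 0.001]]
force: [-0.0, -0.2, 0.4]
opening: 0.518
```

```bash
python3 shot.py o scene top wrist;python3 - <<'E'
import cv2,numpy as np
a=cv2.imread('pics/owrist_raw.png')
b=cv2.imread('pics/oscene_raw.png')
cv2.imwrite('pics/o3.png',np.hstack([cv2.resize(a[70:280,150:374],(400,375)),cv2.resize(b[90:210,330:450],(400,375),interpolation=cv2.INTER_CUBIC)]))
E
```

```text
22.0 [0.6327 0.2673 0.3397] [ 0.01 -0.67 -0.1   0.03  0.29  0.04] [-0.04 -0.21  0.39] 0.5183411909317219
22.05 [0.6326 0.2674 0.3393] [-0.    1.19  1.4   0.12 -0.52 -0.17] [0.4  0.3  0.93] 0.5169011750090893
22.1 [0.6322 0.2672 0.3381] [-0.08  1.27  1.36  0.03 -0.11  0.08] [-0.15  0.5   0.01] 0.512244510280145
```

View pics/o3.png

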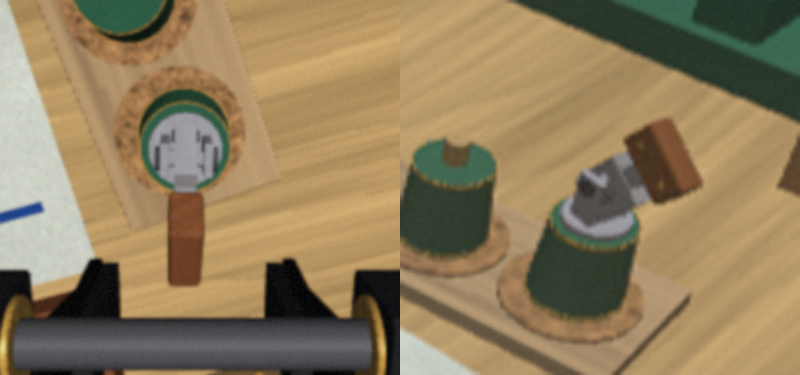

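View pics/oscene.png

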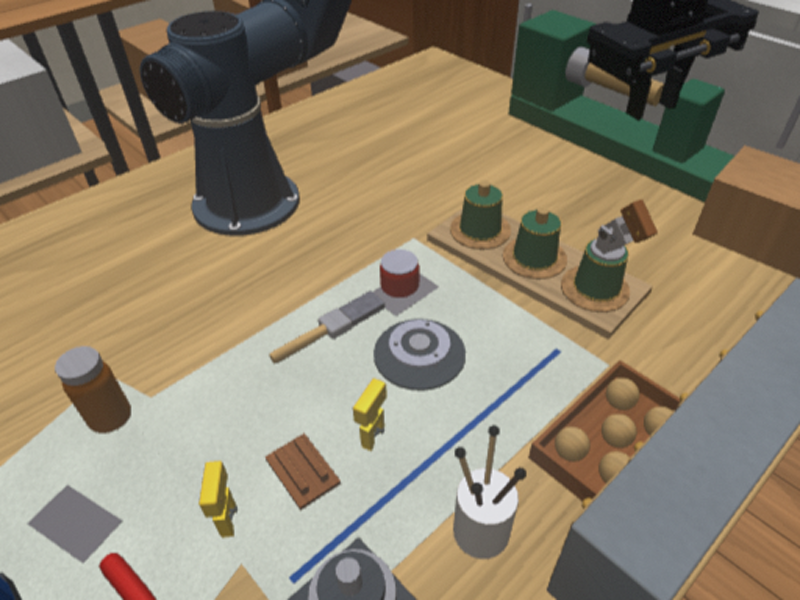

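The piece stands upright and wholly on its coaster. The hook leans on the flange, still on the pin and at rest, and the gripper is clear.

```bash
python3 - <<'E'
from rig import job
print(job.hand_in())
E
```

```text
the job is handed in; nothing more can be done
None
```

I carried the wet piece to the empty coaster by the wooden-handled hook, let go with the hook still on the pin, and handed the job in at about 22 s. No verdict was reported.

**Latching:** I pushed the hook down over the pin. The ring gave way by roughly 10 mm, the latch force came and fell off, and the crown met the pin at about 13 N. I couldn't see the latch itself in the pictures. I take it as shut because the hook took the piece's whole weight when lifted (wrist force about -6 N) and all through the carry.

**Placing:** The last pictures show the piece upright on the cork, about 4 mm off centre with about 17 mm to spare. The two drying pieces are where they were. The gripper was clear of everything and the wrist force was near zero.

**What was not ideal:**
- When I opened the fingers, the top-heavy hook swung over and now leans about 50° on the flange, still on the pin. It looked the same in the two pictures about a second apart.
- The tool drifted 1–2° in tilt during the moves.
- The cameras disagreed by a few millimetres on positions, so I relied on the wrist camera and force readings for the fits.

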